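# Heel blocks from the press stack onto their soles

### The job

Three heel blocks have been pressed in a stack under a steel weight: take the stack apart. Stand the weight upright on its cork pad, and lay each heel block the same way up as it lies now on the sole of its own size (large on large, middle on middle, small on small), square on the pale heel seat marked there, with its round back to the back of the sole and its straight edge towards the toe. Leave the polish tin and the jar where they are.

Things in the scene. Friction and masses are not known exactly. Their poses are not given: they have to be found in the camera images.
- heel_large: The large heel block, tan leather with a dark rim, D-shaped from above: half-round back, straight front edge. 66 mm wide, 68 long, 24 thick, 95 g; sides parallel from 33 mm from the back to the front edge. Starts at the bottom of the stack. Origin: underside, at the rearmost point of the round back; x runs to the middle of the straight edge, y across, z up.
- sole_large: The large shoe sole, grey, 268 mm long, 8 thick, fixed to the bench. A pale D-shaped 66 x 68 mm patch on top of its heel end is the seat. Origin: underside (bench level), below the rearmost point of the patch; x runs along the patch towards the toe, y across, z up. A heel block set right has its origin 8 mm above this one, x axes alike.
- heel_middle: The middle heel block, tan leather with a dark rim, D-shaped from above: half-round back, straight front edge. 56 mm wide, 58 long, 22 thick, 60 g; sides parallel from 28 mm from the back to the front edge. Starts on the large one. Origin: underside, at the rearmost point of the round back; x runs to the middle of the straight edge, y across, z up.
- sole_middle: The middle shoe sole, grey, 228 mm long, 8 thick, fixed to the bench. A pale D-shaped 56 x 58 mm patch on top of its heel end is the seat. Origin: underside (bench level), below the rearmost point of the patch; x runs along the patch towards the toe, y across, z up. A heel block set right has its origin 8 mm above this one, x axes alike.
- heel_small: The small heel block, tan leather with a dark rim, D-shaped from above: half-round back, straight front edge. 46 mm wide, 48 long, 20 thick, 40 g; sides parallel from 23 mm from the back to the front edge. Starts on the middle one, under the weight. Origin: underside, at the rearmost point of the round back; x runs to the middle of the straight edge, y across, z up.
- sole_small: The small shoe sole, grey, 183 mm long, 8 thick, fixed to the bench. A pale D-shaped 46 x 48 mm patch on top of its heel end is the seat. Origin: underside (bench level), below the rearmost point of the patch; x runs along the patch towards the toe, y across, z up. A heel block set right has its origin 8 mm above this one, x axes alike.
- weight: The pressing weight, loose, bare steel, about 200 g (varies): an upright cylinder 32 mm in diameter and 28 mm tall, with a narrow neck (14 mm) and a knob (22 mm in diameter) on top, 50 mm tall in all. Starts on top of the stack, on the small heel block. Origin: centre of its underside; z up along its axis.
- pad: The cork pad for the weight, a disc 76 mm in diameter and 5 mm thick, fixed to the bench. Origin: centre of its underside; z up.
- tin: Bystander: a flat, closed polish tin, 77 mm in diameter, 24 mm tall, loose. Origin: centre of its underside.
- jar: Bystander: a white plastic jar with a red lid, 64 mm in diameter, 63 mm tall, loose. Origin: centre of its underside.
Things that resemble listed ones, but are neither listed nor needed, are in the scene too. What is shaped like the heel_middle but pink is not meant. Of the things that look like the weight, the larger one is meant.

How it is judged:
At the end, for the whole second after the job is handed in: Each heel block lies flat, top side up, on the seat of its own sole: rearmost points within 12 mm, turned under 0.2 rad from the sole's line, underside 4 to 12 mm above the bench. The weight stands upright (within 0.1 rad) on the pad, within 15 mm of its centre. All at rest (horizontal distance between heel_large and sole_large below 0.012 m and angle between the x axis of heel_large and the x axis of sole_large, either way round below 0.2 rad and angle between each of heel_large, heel_middle, heel_small, weight's own z axis and vertical below 0.1 rad and z of heel_large in the frame of sole_large between 0.004 and 0.012 m and linear speed of each of heel_large, heel_middle, heel_small, weight below 0.02 m/s and horizontal distance between heel_middle and sole_middle below 0.012 m and angle between the x axis of heel_middle and the x axis of sole_middle, either way round below 0.2 rad and z of heel_middle in the frame of sole_middle between 0.004 and 0.012 m and horizontal distance between heel_small and sole_small below 0.012 m and angle between the x axis of heel_small and the x axis of sole_small, either way round below 0.2 rad and z of heel_small in the frame of sole_small between 0.004 and 0.012 m and horizontal distance between weight and pad below 0.015 m and z of weight in the frame of pad between 0.002 and 0.009 m); the robot touches nothing.
It fails at once if the polish tin is moved more than 15 mm (distance of tin from where it was at the start of the episode above 0.015 m).
It fails at once if the jar is moved more than 15 mm (distance of jar from where it was at the start of the episode above 0.015 m).
It also fails if it takes over 120 s, if anything falls off the work surface, if the arm or the gripper's body presses on something with over 40 N, if the wrist force passes 120 N, or if a joint passes its speed limit or range.

### The arm

A 6-joint arm with a two-finger parallel gripper is mounted at the origin on the work surface. World frame = base frame: x ahead of the robot, y to its left, z up, the work surface at z = 0. Lengths are in m, angles in rad, forces in N, time in s.
With the tool pointing down it reaches from about 0.275 to 0.825 m from the base axis. Payload 5.2 kg.
Tool frame: the origin (TCP) lies on the centre line of the jaws, within the pads' length; the fingertips stand 17 mm ahead of it and the grasp point (between the pads) lies 2 mm behind it; z points along the fingers, y is the line along which they close (so a half turn about z gives the same grasp; the last joint's range is limited). The gripper opens to 93 mm and grips with 3 to 60 N. Pads are 15 mm wide; open, the fingers measure 128 mm over their backs; the gripper's body (75 mm by 188 mm) begins 65 mm behind the grasp point.
Start: joints at [1.145, 0.259, 1.535, -0, 1.348, -0.203], TCP at [0.122, 0.536, 0.236] pointing down, gripper open.
Joint ranges: [-3.14, 3.14], [-0.91, 2.08], [0.19, 2.58], [-1.22, 4.36], [0.22, 2.71], [-3.12, 3.12]. Speed limits (rad/s): [2.57, 2.57, 3.14, 3.14, 3.14, 3.14].

### API

Orientations are given as a unit quaternion [x, y, z, w].
In Python, from station import monitor, vision, hand_in gives the robot as it stands.
- The arm moves only by the tool drive_tool, never from a script. Its argument "deltas" is a list that holds one entry, the list of rows, each a list of 6 numbers: the shift along the tool's x, y, z normalised to -1 to 1, where 1 is 0.2 m, then the turn, a rotation vector about the tool's x, y, z normalised to -1 to 1, where 1 is 6 degrees. In form: [[[dx, dy, dz, wx, wy, wz], ...]]. A call has 1 to 20 rows; each row shifts and turns the commanded pose from where the row before left it, along the tool's axes as they then stand; what a row does not reach is not made up. A row lasts 1/12 s, in which the tool goes at most 41.7 mm and 7.16 degrees, less where a joint would pass 70% of its speed; a pose out of reach is approached as far as the arm can. A call with a number of a shift or a turn outside -1 to 1 is refused whole. A call with a gripper value outside its range is refused whole. "claw" is the closure, from -1 (fully open) to 1 (shut), so that 0 is half open, set as the call begins (left out, the last holds). The fingers move at their own pace and stop on an object; "newtons" is the grip in N (left out, the last holds). Time passes only in rows, so rows that do not move let the fingers close. It gives the time, the measured TCP pose, the force, the opening and the grip force at its end, in the units of the state.
- monitor.sense(): the state, without advancing time (a new reading comes with each control period).
- vision.grab_frame(name): name is "scene" or "top" or "wrist"; returns (picture, depth): 400x640x3 uint8, blue, green, red; 400x640 float32, m along the optical axis (not along the pixel's ray), 0 where there is no reading.
- vision.camera_info(name): a dict with "intrinsics" (3x3 intrinsics, pixels), "R" (3x3) and "t" (3): a world point X has camera coordinates R X + t. Camera axes: x right, y down, z forward; pixel columns grow to the right and rows downward; lengths in m; the calibration is good to about 2 mm. A picture is of the moment at which its call begins: read the wrist's pose just before it. camera_info takes no time and is no camera call; for the wrist camera it gives the pose at the moment of the call.
- hand_in(): hands the job in; it is judged then, once.
The state is a dict: "time_s": time; "joint_positions": joint angles; "dq": joint speeds; "tau": joint torques, N m; "position": TCP position; "ee_rot": TCP orientation; "contact_force": force on the tool from outside, world axes, zero at the start; "wrist_torque": the same for the moment, N m; "opening": opening from 0.0 (shut) to 1.0 (fully open); "grasp_force": force on a finger pad.
Only numpy, scipy, OpenCV 4.12 (cv2) and the standard library are available. Lean on these libraries where they do the work, as an engineer would, in place of code of your own. Each camera call takes 0.05 s, during which the arm holds its last target. There are 200 camera calls.

## Working session

There is one attempt and no reset: what is moved stays moved. The work goes in short steps, Python scripts to look and compute and a tool call to move; the robot and the scene stay as the last step left them, time stands still between calls to the robot, and variables do not carry over. Pictures are saved under pics/ and viewed, at most 14 in all, crops included, and the job is handed in when it is done.

Besides the shell and the picture viewer there is one more tool, called after "Request:" as a command line: name --argument value ..., lists and objects as JSON in quotes. drive_tool: Moves the arm, as the interface text tells. Its arguments: {"type":"object","properties":{"deltas":{"type":"array"},"claw":{"type":"number"},"newtons":{"type":"number"}},"required":["deltas"]}

```bash
mkdir -p pics; ls; cat > h.py <<'E'
import numpy as np, cv2
from station import monitor, vision, hand_in
def cloud(name):
    p,d=vision.grab_frame(name); c=vision.camera_info(name)
    K=np.array(c["intrinsics"]);R=np.array(c["R"]);t=np.array(c["t"])
    v,u=np.mgrid[0:400,0:640]
    P=np.stack([(u-K[0,2])/K[0,0]*d,(v-K[1,2])/K[1,1]*d,d],-1)
    W=(P-t)@R
    W[d==0]=np.nan
    return p,d,W
E
python3 - <<'E'
from h import *
for n in("top","scene"):
    p,d,W=cloud(n); cv2.imwrite(f"pics/{n}0.png",p); np.savez(f"{n}0",p=p,W=W)
s=monitor.sense();print(s)
E
```

```text
pics
{'time_s': 0.1, 'joint_positions': array([ 1.14519430e+00,  2.59258897e-01,  1.53595874e+00, -2.84572003e-06,
        1.34798450e+00, -2.02803561e-01]), 'dq': array([ 0.00019462, -0.00144564, -0.00204051,  0.00238787, -0.00053002,
       -0.00087688]), 'tau': array([ 1.96664463e-03, -4.38215947e+01, -2.84643298e+01,  7.21597206e-02,
        3.63010552e-02, -9.03677619e-05]), 'position': array([0.12131655, 0.53598813, 0.23491283]), 'ee_rot': array([ 1.11168618e-01,  9.93801233e-01, -7.65768690e-04, -2.47391326e-04]), 'contact_force': array([ 1.69082148, -1.01080593, -0.53867605]), 'wrist_torque': array([ 0.0249806 ,  0.01945766, -0.07150502]), 'grasp_force': 0.0, 'opening': 0.9984929420379531}
```

View pics/top0.png

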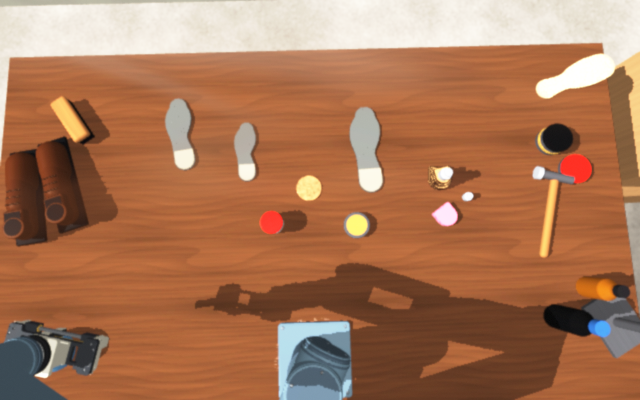

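View pics/scene0.png

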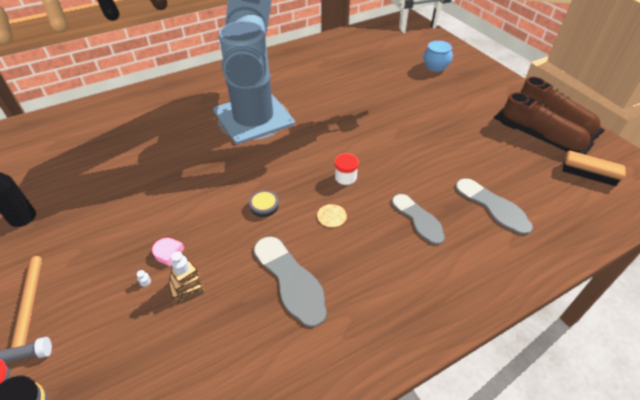

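The top view shows the stack with the weight at (440,177). The small look-alike weight is at (467,196) and the pink block at (445,214), and neither is meant. The soles are at (179,135) middle, (246,152) small and (367,150) large, and the pad is at (309,188). The tin is at (357,225) and the jar at (271,222).

```bash
python3 - <<'E'
from h import *
z=np.load("top0.npz");p,W=z["p"].astype(int),z["W"]
def reg(n,u0,u1,v0,v1,f,zmin=-9):
    s=p[v0:v1,u0:u1];w=W[v0:v1,u0:u1]
    m=f(s)&(w[...,2]>zmin); q=w[m]
    c=np.nanmean(q,0); print(n,m.sum(),c.round(3),"min",np.nanmin(q,0).round(3),"max",np.nanmax(q,0).round(3))
    return c
sat=lambda s:s.max(-1)-s.min(-1)
pale=lambda s:(sat(s)<50)&(s.min(-1)>175)
grey=lambda s:(sat(s)<40)&(s.min(-1)>90)&(s.min(-1)<=165)
for n,b in dict(mid=(155,205,90,178),small=(228,265,115,188),large=(340,392,100,200)).items():
    a=reg(n+" pale",*b,pale);g=reg(n+" grey",*b,grey); print("yaw",np.arctan2(*(g-a)[[1,0]]))
reg("pad",294,325,173,203,lambda s:(s[...,2]>190)&(s[...,0]<190))
reg("stack",425,460,160,193,lambda s:s[...,2]>-1,.03)
reg("weight",425,460,160,193,lambda s:s[...,2]>-1,.09)
reg("decoy",460,476,188,204,lambda s:s[...,2]>-1,.01)
reg("pink",428,462,198,230,lambda s:s[...,2]>-1,.01)
reg("tin",340,375,208,242,lambda s:s[...,2]>-1,.015)
reg("jar",255,290,205,240,lambda s:s[...,2]>-1,.04)
c=vision.camera_info("wrist");R=np.array(c["R"]);print("wrist cam",-R.T@c["t"],R.round(2),np.array(c["intrinsics"]).round(0))
b=p[150:212,415:485].astype(np.uint8)
s=np.load("scene0.npz")["p"][230:310,130:220]
cv2.imwrite("pics/crop.png",np.hstack([cv2.resize(b,(400,354)),cv2.resize(s,(398,354))]))
E
```

```text
mid pale 340 [0.6   0.383 0.008] min [0.566 0.354 0.002] max [0.713 0.424 0.016]
mid grey 175 [0.701 0.391 0.007] min [ 0.567  0.351 -0.002] max [0.788 0.443 0.013]
yaw 0.08057439170174863
small pale 244 [0.554 0.193 0.008] min [0.526 0.169 0.001] max [0.579 0.215 0.015]
small grey 347 [0.657 0.196 0.007] min [ 0.531  0.166 -0.004] max [0.707 0.228 0.014]
yaw 0.029990518879208578
large pale 1251 [ 0.584 -0.174  0.008] min [ 0.48  -0.216 -0.001] max [ 0.687 -0.13   0.015]
large grey 162 [ 0.649 -0.178  0.007] min [ 0.48  -0.218 -0.002] max [ 0.745 -0.126  0.012]
yaw -0.06415710636786585
pad 598 [0.495 0.007 0.003] min [ 0.456 -0.042 -0.005] max [0.54  0.05  0.011]
stack 375 [ 0.51  -0.378  0.071] min [ 0.484 -0.415  0.03 ] max [ 0.543 -0.356  0.117]
weight 108 [ 0.511 -0.382  0.104] min [ 0.498 -0.4    0.09 ] max [ 0.527 -0.369  0.117]
decoy 60 [ 0.454 -0.467  0.025] min [ 0.444 -0.478  0.01 ] max [ 0.465 -0.458  0.037]
pink 359 [ 0.401 -0.399  0.021] min [ 0.371 -0.431  0.01 ] max [ 0.439 -0.363  0.028]
tin 531 [ 0.379 -0.133  0.023] min [ 0.343 -0.17   0.017] max [ 0.417 -0.096  0.031]
jar 397 [0.391 0.113 0.062] min [0.36  0.081 0.048] max [0.423 0.144 0.067]
wrist cam [0.03902888 0.55376813 0.38288537] [[ 0.22  0.98 -0.  ]
 [ 0.93 -0.21  0.3 ]
 [ 0.29 -0.07 -0.95]] [[335.   0. 318.]
 [  0. 335. 200.]
 [  0.   0.   1.]]
```

View pics/crop.png

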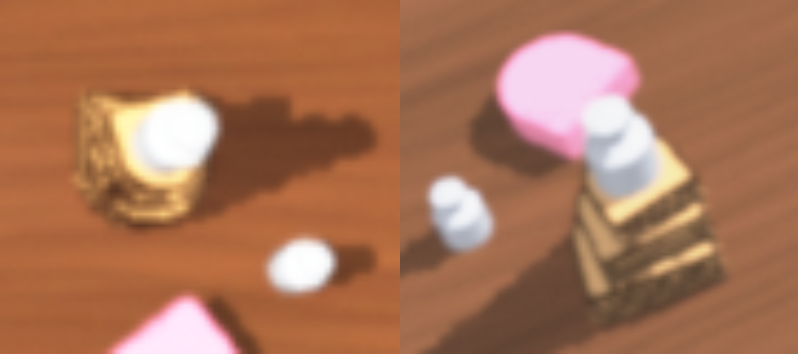

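Three candidates resemble the weight or a heel block. The large weight on the stack, top crop (180,130), is bigger than the loose one at (300,265), so it is the one meant. The pink D-shaped block is not meant. I'll pass over the soles with the wrist camera on the way to the stack.

Request:
drive_tool --deltas '[[[0,0,0,0,0,-0.71],[0,0,0,0,0,-0.71],[0,0,0,0,0,-0.71],[-0.135,-0.045,0,0,0,0],[-0.135,-0.045,0,0,0,0],[-0.135,-0.045,0,0,0,0],[-0.135,-0.045,0,0,0,0],[-0.135,-0.045,0,0,0,0],[-0.135,-0.045,0,0,0,0],[-0.135,-0.045,0,0,0,0],[-0.135,-0.045,0,0,0,0],[-0.135,-0.045,0,0,0,0],[-0.135,-0.045,0,0,0,0],[-0.135,-0.045,0,0,0,0],[-0.135,-0.045,0,0,0,0],[-0.135,-0.045,0,0,0,0],[-0.135,-0.045,0,0,0,0],[-0.135,-0.045,0,0,0,0],[-0.135,-0.045,0,0,0,0],[0,0,0,0,0,0]]]'

```text
time_s: 1.77
position: [0.5582, 0.3896, 0.2341]
ee_rot: [0.002, 1.0, -0.001, 0.0]
contact_force: [0.3, -1.1, -1.1]
opening: 1.0
grasp_force: 0.0
```

```bash
cat >> h.py <<'E'
from scipy.optimize import minimize
def plane(name,z,tag):
    """1 mm ortho picture of plane height z; returns colour samples and world xy per pixel"""
    p,_=vision.grab_frame(name); c=vision.camera_info(name); cv2.imwrite(f"pics/{tag}.png",p)
    return p,unproj(c,z),c
def unproj(c,z):
    K=np.array(c["intrinsics"]);R=np.array(c["R"]);t=np.array(c["t"])
    v,u=np.mgrid[0:400,0:640]
    r=np.stack([(u-K[0,2])/K[0,0],(v-K[1,2])/K[1,1],np.ones(u.shape)],-1)@R
    o=-R.T@t
    return (o+r*((z-o[2])/r[...,2])[...,None])[...,:2]
def sdf(q,w,l):  # inside distance (positive in) of D, width w, length l
    r=w/2; x,y=q[...,0],q[...,1]
    side=np.where(x<r,r-np.hypot(x-r,y),r-abs(y))
    return np.minimum(side,l-x)
def fitD(m,XY,w,l,g):
    """m: mask over pixels, XY their world positions, g: guess x,y,yaw"""
    def cost(a):
        c,s=np.cos(a[2]),np.sin(a[2]); d=XY-a[:2]
        f=1/(1+np.exp(-sdf(np.stack([d@[c,s],d@[-s,c]],-1),w,l)/.0015))
        return np.mean((f-m)**2)*1e3
    best=min((minimize(cost,g,method="Nelder-Mead",options=dict(initial_simplex=np.array(g)+np.vstack([np.zeros(3),np.diag([.015,.015,.2*k])]))) for k in(-1,1)),key=lambda r:r.fun)
    return best.x.round(4),round(best.fun,2)
def pale(p):
    s=p.astype(int); return ((s.max(-1)-s.min(-1))<60)&(s.min(-1)>175)
def go(x,y,z=None,yaw=None):
    """normalised total move in tool axes from the measured pose (turn about tool z in units of 6 deg)"""
    from scipy.spatial.transform import Rotation as Ro
    s=monitor.sense(); R=Ro.from_quat(s["ee_rot"]); d=np.array([x,y,s["position"][2] if z is None else z])-s["position"]
    ty=R.apply([0,1,0]); print("pos",s["position"].round(4),"tool-y dir deg",np.degrees(np.arctan2(ty[1],ty[0])).round(2),"move",(R.inv().apply(d)/.2).round(3))
def seat(tag,w,l,g,far=.12):
    p,XY,c=plane("wrist",.008,tag)
    m=pale(p)&(np.hypot(*(XY-np.array(g[:2])).transpose(2,0,1))<far); sel=np.hypot(*(XY-np.array(g[:2])).transpose(2,0,1))<far
    print(tag,m.sum(),fitD(m[sel].astype(float),XY[sel],w,l,g))
E
python3 - <<'E'
from h import *
seat("w_mid",.056,.058,(.571,.381,.08)); go(.53,.193)
E
```

```text
w_mid 2037 (array([0.5607, 0.3782, 0.1422]), np.float64(2.48))
pos [0.5557 0.3908 0.2341] tool-y dir deg 89.82 move [ 0.125 -0.989  0.001]
```

View pics/w_mid.png

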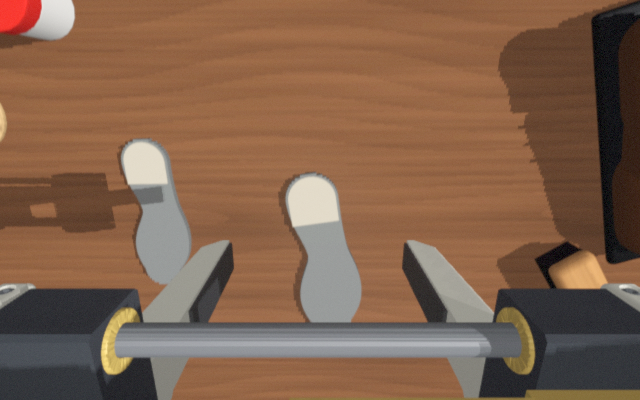

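The wrist view shows the middle seat at (312,200) and the small seat at (145,163), both clear. Next is the large side.

```bash
python3 - <<'E'
from h import *
p=cv2.imread("pics/w_mid.png");c=vision.camera_info("wrist");XY=unproj(c,.008)
for n,w,l,g in(("mid",.056,.058,(.561,.378,.14)),("small",.046,.048,(.53,.19,.03))):
    D=np.hypot(*(XY-np.array(g[:2])).transpose(2,0,1)); sel=D<.08
    for th in(140,175,195):
        s=p.astype(int);m=((s.max(-1)-s.min(-1))<60)&(s.min(-1)>th)&((s[...,2]-s[...,0])>10)
        print(n,th,m[sel].sum(),fitD(m[sel].astype(float),XY[sel],w,l,g))
E
```

```text
mid 140 2090 (array([0.5607, 0.3781, 0.1428]), np.float64(5.98))
mid 175 2037 (array([0.5607, 0.3782, 0.1421]), np.float64(5.49))
mid 195 1880 (array([0.5608, 0.378 , 0.1454]), np.float64(6.98))
small 140 1575 (array([0.5205, 0.1921, 0.0251]), np.float64(4.9))
small 175 1539 (array([0.5204, 0.1923, 0.0169]), np.float64(4.67))
small 195 1404 (array([0.5204, 0.1921, 0.0188]), np.float64(5.76))
```

Request:
drive_tool --deltas '[[[0.01,-0.14,0,0,0,0],[0.01,-0.14,0,0,0,0],[0.01,-0.14,0,0,0,0],[0.01,-0.14,0,0,0,0],[0.01,-0.14,0,0,0,0],[0.01,-0.14,0,0,0,0],[0.01,-0.14,0,0,0,0],[0.01,-0.14,0,0,0,0],[0.01,-0.14,0,0,0,0],[0.01,-0.14,0,0,0,0],[0.01,-0.14,0,0,0,0],[0.01,-0.14,0,0,0,0],[0.01,-0.14,0,0,0,0],[0.01,-0.14,0,0,0,0],[0.01,-0.14,0,0,0,0],[0.01,-0.14,0,0,0,0],[0.01,-0.14,0,0,0,0],[0.01,-0.14,0,0,0,0],[0,0,0,0,0,0]]]'

```text
time_s: 3.4
position: [0.5169, -0.1148, 0.2354]
ee_rot: [0.001, 1.0, -0.001, -0.0]
contact_force: [0.5, -0.0, -0.3]
opening: 0.999
grasp_force: 0.0
```

```bash
python3 - <<'E'
from h import *
seat("w_large",.066,.068,(.48,-.185,-.06),.09)
p,XY,c=plane("wrist",.005,"w_pad")
h=cv2.cvtColor(p,cv2.COLOR_BGR2HSV);m=(h[...,1]<150)&(h[...,2]>190)&(h[...,1]>50)&(np.hypot(XY[...,0]-.495,XY[...,1]-.007)<.07)
q=XY[m];print("pad",m.sum(),q.mean(0),q.min(0),q.max(0))
go(.48,-.38)
E
```

```text
w_large 3010 (array([ 0.4802, -0.1823,  0.0476]), np.float64(4.99))
pad 3440 [0.49374005 0.00572036] [ 0.45743012 -0.03161335] [0.532328   0.04304402]
pos [ 0.5171 -0.1112  0.2354] tool-y dir deg 89.92 move [ 1.830e-01 -1.344e+00 -1.000e-03]
```

Request:
drive_tool --deltas '[[[0.015,-0.11,-0.01,0,0,0],[0.015,-0.11,-0.01,0,0,0],[0.015,-0.11,-0.01,0,0,0],[0.015,-0.11,-0.01,0,0,0],[0.015,-0.11,-0.01,0,0,0],[0.015,-0.11,-0.01,0,0,0],[0.015,-0.11,-0.01,0,0,0],[0.015,-0.11,-0.01,0,0,0],[0.015,-0.11,-0.01,0,0,0],[0.015,-0.11,-0.01,0,0,0],[0.015,-0.11,-0.01,0,0,0],[0.015,-0.11,-0.01,0,0,0],[0,0,0,0,0,0],[0,0,0,0,0,0]]]'

```text
time_s: 4.67
position: [0.4822, -0.3744, 0.2593]
ee_rot: [-0.0, 1.0, 0.001, -0.0]
contact_force: [-0.1, 0.5, 0.2]
opening: 1.0
grasp_force: 0.0
```

```bash
python3 - <<'E'
from h import *
go(.511,-.38)
p,d,W=cloud("wrist");cv2.imwrite("pics/w_stack.png",p);np.savez("stack",p=p,W=W)
E
```

```text
pos [ 0.4822 -0.3744  0.2593] tool-y dir deg 90.02 move [-0.144 -0.028 -0.   ]
```

View pics/w_stack.png

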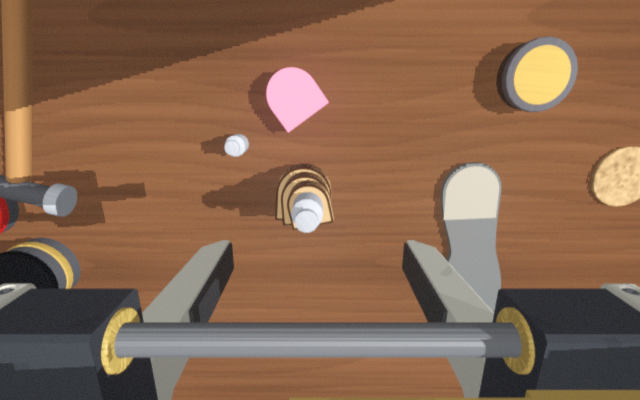

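View pics/w_pad.png

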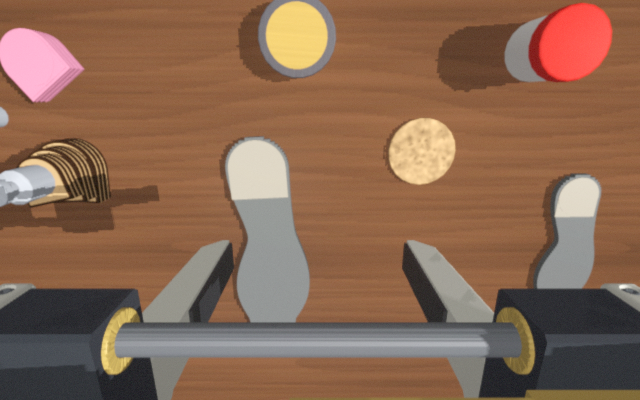

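```bash
python3 - <<'E'
from h import *
z=np.load("stack.npz");p,W=z["p"],z["W"]
b=(slice(150,245),slice(255,355));w=W[b]
Z=w[...,2];print(np.histogram(Z[Z>.012],bins=np.arange(.012,.13,.004)))
near=np.hypot(w[...,0]-.511,w[...,1]+.38)<.08
k=(Z>.108)&near;print("knob",k.sum(),w[k].mean(0),w[k].min(0),w[k].max(0))
k=(Z>.085)&(Z<.1)&near;print("body",k.sum(),w[k].mean(0),w[k].min(0),w[k].max(0))
for n,t in(("small",.066),("mid",.046),("large",.024)):
    k=(abs(Z-t)<.005)&near;print(n,k.sum(),w[k].min(0).round(4),w[k].max(0).round(4))
c=p[150:245,255:355];cv2.imwrite("pics/stackcrop.png",cv2.resize(c,None,fx=6,fy=6,interpolation=cv2.INTER_CUBIC))
E
```

```text
(array([ 34,  37, 437, 106,  32,  36,  27,  77, 458,  43,  31,  33, 108,
       635,  27,  35,  30,  38,  29,  44, 339,   7,   0,  17,  42, 381,
         4,   0,   0]), array([0.012, 0.016, 0.02 , 0.024, 0.028, 0.032, 0.036, 0.04 , 0.044,
       0.048, 0.052, 0.056, 0.06 , 0.064, 0.068, 0.072, 0.076, 0.08 ,
       0.084, 0.088, 0.092, 0.096, 0.1  , 0.104, 0.108, 0.112, 0.116,
       0.12 , 0.124, 0.128]))
knob 427 [ 0.5101461  -0.38574482  0.11323668] [ 0.50025897 -0.39679288  0.10812652] [ 0.52172462 -0.37518483  0.11656516]
body 416 [ 0.50405146 -0.38521814  0.09298309] [ 0.49535108 -0.40108359  0.08507791] [ 0.52217686 -0.37013764  0.09671041]
small 750 [ 0.4874 -0.4076  0.061 ] [ 0.5397 -0.3576  0.0709]
mid 551 [ 0.4826 -0.4165  0.0412] [ 0.5414 -0.3583  0.051 ]
large 567 [ 0.4781 -0.4267  0.0192] [ 0.5442 -0.3596  0.029 ]
```

View pics/stackcrop.png

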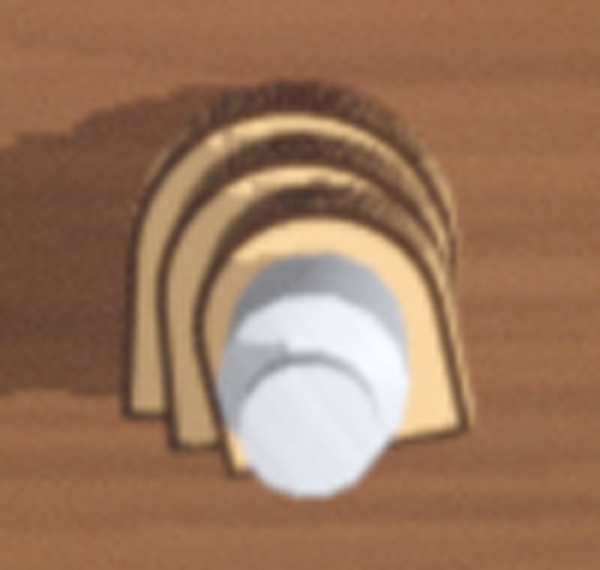

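The crop shows the three blocks' round backs towards the robot (up). The small block is slightly turned, and the weight's knob is at (310,430). Grasping the weight by its body.

Request:
drive_tool --deltas '[[[-0.072,-0.029,0.05,0,0,0],[-0.072,-0.029,0.07,0,0,0],[0,0,0.1,0,0,0],[0,0,0.1,0,0,0],[0,0,0.1,0,0,0],[0,0,0.1,0,0,0],[0,0,0.1,0,0,0],[0,0,0.08,0,0,0],[0,0,0.06,0,0,0],[0,0,0.04,0,0,0],[0,0,0.03,0,0,0],[0,0,0.02,0,0,0],[0,0,0.01,0,0,0],[0,0,0,0,0,0],[0,0,0,0,0,0]]]'

```text
time_s: 5.97
position: [0.5108, -0.3874, 0.0883]
ee_rot: [-0.0, 1.0, -0.0, 0.0]
contact_force: [0.5, -0.3, -0.8]
opening: 1.003
grasp_force: 0.0
```

Request:
drive_tool --deltas '[[[0,0,0,0,0,0],[0,0,0,0,0,0],[0,0,0,0,0,0],[0,0,0,0,0,0],[0,0,0,0,0,0],[0,0,0,0,0,0],[0,0,0,0,0,0],[0,0,0,0,0,0],[0,0,0,0,0,0],[0,0,0,0,0,0]]]' --claw 1 --newtons 25

```text
time_s: 6.8
position: [0.5105, -0.3869, 0.0876]
ee_rot: [-0.0, 1.0, 0.0, -0.0]
contact_force: [0.4, 0.5, 1.2]
opening: 0.339
grasp_force: 25.1
```

Request:
drive_tool --deltas '[[[0,0,-0.03,0,0,0],[0,0,-0.05,0,0,0],[0,0,-0.08,0,0,0],[0,0,-0.08,0,0,0],[0,0,-0.06,0,0,0],[0.003,0.05,0,0,0,0],[0.005,0.1,0,0,0,0],[0.006,0.15,0,0,0,0],[0.006,0.15,0,0,0,0],[0.006,0.15,0,0,0,0],[0.006,0.15,0,0,0,0],[0.006,0.15,0,0,0,0],[0.006,0.15,0,0,0,0],[0.006,0.15,0,0,0,0],[0.006,0.15,0,0,0,0],[0.006,0.15,0,0,0,0],[0.006,0.15,0,0,0,0],[0.006,0.15,0,0,0,0],[0.006,0.11,0,0,0,0],[0.003,0.055,0,0,0,0]]]'

```text
time_s: 8.47
position: [0.4923, 0.0091, 0.1473]
ee_rot: [-0.001, 1.0, 0.001, -0.001]
contact_force: [-0.3, 0.3, -2.4]
opening: 0.337
grasp_force: 25.0
```

Request:
drive_tool --deltas '[[[0,0,0,0,0,0],[0,0,0,0,0,0],[0,0,0,0,0,0]]]'

```text
time_s: 8.72
position: [0.494, 0.0051, 0.1476]
ee_rot: [-0.0, 1.0, -0.0, 0.0]
contact_force: [-0.7, 0.1, -2.8]
opening: 0.338
grasp_force: 25.0
```

Request:
drive_tool --deltas '[[[0,0,0.06,0,0,0],[0,0,0.09,0,0,0],[0,0,0.09,0,0,0],[0,0,0.09,0,0,0],[0,0,0.09,0,0,0],[0,0,0.06,0,0,0],[0,0,0.05,0,0,0],[0,0,0.03,0,0,0],[0,0,0.02,0,0,0],[0,0,0.012,0,0,0],[0,0,0.006,0,0,0],[0,0,0.003,0,0,0],[0,0,0,0,0,0],[0,0,0,0,0,0]]]'

```text
time_s: 9.88
position: [0.4942, 0.0059, 0.0279]
ee_rot: [-0.0, 1.0, -0.0, 0.001]
contact_force: [-0.8, -0.1, -2.4]
opening: 0.334
grasp_force: 25.0
```

Request:
drive_tool --deltas '[[[0,0,0.004,0,0,0],[0,0,0.003,0,0,0],[0,0,0,0,0,0],[0,0,0,0,0,0]]]'

```text
time_s: 10.22
position: [0.4942, 0.0059, 0.0265]
ee_rot: [-0.0, 1.0, -0.0, 0.0]
contact_force: [-0.7, 0.6, 3.9]
opening: 0.336
grasp_force: 25.0
```

Request:
drive_tool --deltas '[[[0,0,0,0,0,0],[0,0,0,0,0,0],[0,0,0,0,0,0],[0,0,0,0,0,0],[0,0,0,0,0,0],[0,0,0,0,0,0],[0,0,-0.03,0,0,0],[0,0,-0.06,0,0,0],[0,0,-0.1,0,0,0],[0,0,-0.15,0,0,0],[0,0,-0.15,0,0,0],[0,0,-0.15,0,0,0],[0,0,-0.15,0,0,0],[0,0,-0.15,0,0,0],[0,0,-0.1,0,0,0],[0,0,-0.05,0,0,0]]]' --claw -1

```text
time_s: 11.55
position: [0.495, 0.0057, 0.2477]
ee_rot: [-0.0, 1.0, -0.001, 0.003]
contact_force: [-0.3, -0.4, -0.6]
opening: 1.001
grasp_force: 0.0
```

Request:
drive_tool --deltas '[[[0.004,-0.05,0,0,0,0],[0.005,-0.1,0,0,0,0],[0.005,-0.15,0,0,0,0],[0.005,-0.15,0,0,0,0],[0.005,-0.15,0,0,0,0],[0.005,-0.15,0,0,0,0],[0.005,-0.15,0,0,0,0],[0.005,-0.15,0,0,0,0],[0.005,-0.15,0,0,0,0],[0.005,-0.15,0,0,0,0],[0.005,-0.15,0,0,0,0],[0.005,-0.15,0,0,0,0],[0.005,-0.15,0,0,0,0],[0.005,-0.15,0,0,0,0],[0.005,-0.1,0,0,0,0],[0.003,-0.05,0,0,0,0],[0,0,0,0,0,0],[0,0,0,0,0,0],[0,0,0,0,0,0]]]'

```text
time_s: 13.13
position: [0.4784, -0.4127, 0.2434]
ee_rot: [-0.0, 1.0, 0.001, -0.0]
contact_force: [-0.4, 0.8, 0.3]
opening: 1.002
grasp_force: 0.0
```

```bash
cat >> h.py <<'E'
H=dict(small=(.046,.048,.066),middle=(.056,.058,.046),large=(.066,.068,.024))
def heel(n,g,z=None,p=None,W=None):
    """fit D to depth points at or above the block's top minus 5 mm"""
    w,l,t=H[n]; t=t if z is None else z
    if W is None: p,_,W=cloud("wrist")
    D=np.hypot(W[...,0]-g[0]-l/2,W[...,1]-g[1])<.075; c=vision.camera_info("wrist"); XY=unproj(c,t)
    m=(W[...,2]>t-.005)&(np.hypot(XY[...,0]-g[0]-l/2,XY[...,1]-g[1])<.06); sel=np.hypot(XY[...,0]-g[0]-l/2,XY[...,1]-g[1])<.06
    print(n,m.sum(),fitD(m[sel].astype(float),XY[sel],w,l,g))
    return p,W
E
python3 - <<'E'
from h import *
go(.51,-.385)
p,W=heel("small",(.487,-.385,.1)); cv2.imwrite("pics/st2.png",p)
heel("middle",(.483,-.387,0),None,p,W);heel("large",(.478,-.393,0),None,p,W)
E
```

```text
pos [ 0.4784 -0.4127  0.2434] tool-y dir deg 90.05 move [-0.158  0.138  0.   ]
small 1775 (array([ 0.4875, -0.3915,  0.2162]), np.float64(9.08))
middle 2529 (array([ 0.4839, -0.393 ,  0.1143]), np.float64(20.42))
large 3290 (array([ 0.4803, -0.3936,  0.0385]), np.float64(43.7))
```

Request:
drive_tool --deltas '[[[-0.072,0.048,0.05,0,0,0],[-0.072,0.048,0.07,0,0,0],[-0.072,0.048,0.1,0,0,0],[0,0,0.1,0,0,-0.69],[0,0,0.1,0,0,-0.69],[0,0,0.1,0,0,-0.69],[0,0,0.1,0,0,0],[0,0,0.08,0,0,0],[0,0,0.06,0,0,0],[0,0,0.05,0,0,0],[0,0,0.03,0,0,0],[0,0,0.02,0,0,0],[0,0,0.015,0,0,0],[0,0,0.007,0,0,0],[0,0,0,0,0,0],[0,0,0,0,0,0]]]'

```text
time_s: 14.52
position: [0.522, -0.3856, 0.0682]
ee_rot: [-0.108, 0.994, -0.0, 0.0]
contact_force: [0.5, -0.8, -0.3]
opening: 0.994
grasp_force: 0.0
```

Request:
drive_tool --deltas '[[[0,0,0,0,0,0],[0,0,0,0,0,0],[0,0,0,0,0,0],[0,0,0,0,0,0],[0,0,0,0,0,0],[0,0,0,0,0,0],[0,0,0,0,0,0],[0,0,0,0,0,0]]]' --claw 1 --newtons 12

```text
time_s: 15.18
position: [0.5217, -0.3852, 0.0676]
ee_rot: [-0.108, 0.994, 0.0, -0.0]
contact_force: [-0.3, 0.0, -0.3]
opening: 0.494
grasp_force: 12.0
```

Request:
drive_tool --deltas '[[[0,0,-0.03,0,0,0],[0,0,-0.06,0,0,0],[0,0,-0.1,0,0,0],[0,0,-0.15,0,0,0.5],[0,0,-0.15,0,0,0.5],[0,0,-0.15,0,0,0.5],[0,0,-0.1,0,0,0.5],[0,0,-0.05,0,0,0.06],[0.005,0.05,0,0,0,0],[0.01,0.1,0,0,0,0],[0.01,0.15,0,0,0,0],[0.01,0.16,0,0,0,0],[0.01,0.16,0,0,0,0],[0.01,0.16,0,0,0,0],[0.01,0.16,0,0,0,0],[0.01,0.16,0,0,0,0],[0.01,0.16,0,0,0,0],[0.01,0.16,0,0,0,0],[0.01,0.16,0,0,0,0],[0,0.16,0,0,0,0]]]'

```text
time_s: 16.85
position: [0.4982, -0.0349, 0.224]
ee_rot: [-0.001, 1.0, 0.001, -0.002]
contact_force: [0.7, 0.5, -0.5]
opening: 0.498
grasp_force: 12.0
```

Request:
drive_tool --deltas '[[[0,0.16,0,0,0,0],[0,0.16,0,0,0,0],[0,0.16,0,0,0,0],[0,0.16,0,0,0,0],[0,0.16,0,0,0,0],[0,0.16,0,0,0,0],[0,0.1,0,0,0,0],[0,0.05,0,0,0,0],[0,0,0,0,0,0],[0,0,0,0,0,0],[0,0,0,0,0,0]]]'

```text
time_s: 17.77
position: [0.4997, 0.1836, 0.2251]
ee_rot: [-0.001, 1.0, -0.0, -0.001]
contact_force: [-0.2, 0.4, -0.4]
opening: 0.493
grasp_force: 12.0
```

```bash
python3 - <<'E'
from h import *
seat("w_small",.046,.048,(.5204,.192,.02),.05)
g=(.52,.192);p=cv2.imread("pics/w_small.png");cv2.imwrite("pics/ws_c.png",p[60:300,180:460])
go(.5554,.193)
E
```

```text
w_small 4 (array([0.6021, 0.2187, 0.5533]), np.float64(0.68))
pos [0.4999 0.1834 0.2253] tool-y dir deg 90.02 move [-0.278  0.048 -0.   ]
```

View pics/ws_c.png

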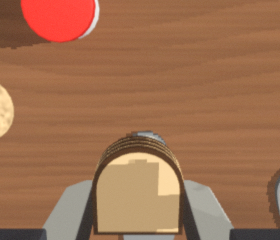

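The held block hides the seat, so I'll re-fit the small seat's yaw from the earlier pad picture, whose camera pose is known by offset.

```bash
python3 - <<'E'
from h import *
s=monitor.sense();c=dict(vision.camera_info("wrist"));R=np.array(c["R"]);o=-R.T@c["t"]
for tag,pos in(("w_pad",(.5171,-.1112,.2354)),("w_mid",(.5557,.3908,.2341))):
    c["t"]=-R@(o+np.array(pos)-s["position"]); XY=unproj(c,.008);p=cv2.imread(f"pics/{tag}.png")
    for n,w,l,g in(("small",.046,.048,(.52,.192,.02)),("large",.066,.068,(.48,-.182,.05)),("mid",.056,.058,(.561,.378,.14))):
        sel=np.hypot(*(XY-np.array(g[:2])-[l/2,0]).transpose(2,0,1))<.06; m=pale(p)
        if sel.sum()>1000: print(tag,n,m[sel].sum(),fitD(m[sel].astype(float),XY[sel],w,l,g))
E
```

```text
w_pad small 1379 (array([ 0.5232,  0.1922, -0.0009]), np.float64(8.43))
w_pad large 3009 (array([ 0.4806, -0.1843,  0.0555]), np.float64(12.18))
w_mid small 1539 (array([0.5211, 0.1924, 0.0202]), np.float64(8.59))
w_mid mid 2037 (array([0.5608, 0.3783, 0.1455]), np.float64(10.45))
```

Request:
drive_tool --deltas '[[[-0.05,0.01,0,0,0,0],[-0.1,0.018,0,0,0,0],[-0.083,0.018,0.04,0,0,0],[-0.05,0,0.08,0,0,0],[0,0,0.12,0,0,0],[0,0,0.12,0,0,0],[0,0,0.12,0,0,0],[0,0,0.12,0,0,0],[0,0,0.12,0,0,0],[0,0,0.1,0,0,0],[0,0,0.06,0,0,0],[0,0,0.04,0,0,0],[0,0,0.02,0,0,0],[0,0,0.01,0,0,0],[0,0,0,0,0,0],[0,0,0,0,0,0]]]'

```text
time_s: 19.15
position: [0.5574, 0.1939, 0.0365]
ee_rot: [-0.001, 1.0, 0.0, 0.001]
contact_force: [0.2, -0.2, -0.7]
opening: 0.494
grasp_force: 12.0
```

Request:
drive_tool --deltas '[[[0,0,0.015,0,0,0],[0,-0.004,0.01,0,0,0],[0,0,0.006,0,0,0],[0,0,0.004,0,0,0],[0,0,0,0,0,0],[0,0,0,0,0,0]]]'

```text
time_s: 19.65
position: [0.5567, 0.1932, 0.0296]
ee_rot: [-0.001, 1.0, -0.0, 0.0]
contact_force: [-2.1, -0.6, 5.1]
opening: 0.493
grasp_force: 12.0
```

Contact is made. Releasing, rising, looking back from a vantage over the seat, then returning to the stack.

Request:
drive_tool --deltas '[[[0,0,0,0,0,0],[0,0,0,0,0,0],[0,0,0,0,0,0],[0,0,0,0,0,0],[0,0,0,0,0,0],[0,0,-0.03,0,0,0],[0,0,-0.06,0,0,0],[0,0,-0.1,0,0,0],[0,0,-0.15,0,0,0],[0,0,-0.15,0,0,0],[0,0,-0.15,0,0,0],[0,0,-0.15,0,0,0],[0,0,-0.15,0,0,0],[0,0,-0.1,0,0,0],[0,0,-0.05,0,0,0],[0,0,0,0,0,0],[0,0,0,0,0,0]]]' --claw -1

```text
time_s: 21.07
position: [0.5564, 0.1931, 0.2467]
ee_rot: [-0.001, 1.0, 0.0, 0.0]
contact_force: [0.2, -0.4, -0.8]
opening: 1.0
grasp_force: 0.0
```

```bash
python3 - <<'E'
from h import *
go(.48,-.393); p,W=heel("small",(.521,.192,0),.028); cv2.imwrite("pics/ps.png",p)
E
```

```text
pos [0.5564 0.1931 0.2467] tool-y dir deg 90.07 move [ 0.386 -2.93  -0.   ]
small 1567 (array([ 0.5211,  0.1916, -0.0027]), np.float64(9.24))
```

Request:
drive_tool --deltas '[[[0.01,-0.05,0,0,0,0],[0.02,-0.1,0,0,0,0],[0.02,-0.15,0,0,0,0],[0.02,-0.16,0,0,0,0],[0.02,-0.16,0,0,0,0],[0.02,-0.16,0,0,0,0],[0.02,-0.16,0,0,0,0],[0.02,-0.16,0,0,0,0],[0.02,-0.16,0,0,0,0],[0.02,-0.16,0,0,0,0],[0.02,-0.16,0,0,0,0],[0.02,-0.16,0,0,0,0],[0.02,-0.16,0,0,0,0],[0.02,-0.16,0,0,0,0],[0.02,-0.16,0,0,0,0],[0.02,-0.16,0,0,0,0],[0.02,-0.16,0,0,0,0],[0.02,-0.16,0,0,0,0],[0.02,-0.16,0,0,0,0],[0,-0.08,0,0,0,0]]]'

```text
time_s: 22.78
position: [0.4809, -0.3985, 0.2443]
ee_rot: [0.001, 1.0, 0.001, -0.002]
contact_force: [0.3, 0.2, -0.2]
opening: 0.999
grasp_force: 0.0
```

Request:
drive_tool --deltas '[[[0,-0.05,0,0,0,0],[0,0,0,0,0,0],[0,0,0,0,0,0],[0,0,0,0,0,0]]]'

```text
time_s: 23.12
position: [0.4833, -0.4035, 0.2461]
ee_rot: [-0.001, 1.0, 0.001, -0.0]
contact_force: [-0.7, 0.3, 0.5]
opening: 1.001
grasp_force: 0.0
```

```bash
python3 - <<'E'
from h import *
go(.51,-.385)
p,W=heel("middle",(.4839,-.393,.1)); cv2.imwrite("pics/st3.png",p)
heel("large",(.479,-.393,.03),None,p,W)
E
```

```text
pos [ 0.4833 -0.4035  0.2461] tool-y dir deg 90.12 move [-0.134  0.092  0.   ]
middle 2323 (array([ 0.4826, -0.3915,  0.0491]), np.float64(11.1))
large 3069 (array([ 0.4791, -0.3919, -0.0232]), np.float64(22.7))
```

Request:
drive_tool --deltas '[[[-0.068,0.023,0.05,0,0,0],[-0.068,0.023,0.08,0,0,0],[-0.07,0.024,0.12,0,0,0],[0,0,0.12,0,0,-0.24],[0,0,0.12,0,0,-0.23],[0,0,0.12,0,0,0],[0,0,0.1,0,0,0],[0,0,0.08,0,0,0],[0,0,0.07,0,0,0],[0,0,0.05,0,0,0],[0,0,0.04,0,0,0],[0,0,0.02,0,0,0],[0,0,0.015,0,0,0],[0,0,0.01,0,0,0],[0,0,0.002,0,0,0],[0,0,0,0,0,0],[0,0,0,0,0,0]]]'

```text
time_s: 24.58
position: [0.5248, -0.3913, 0.0479]
ee_rot: [-0.025, 1.0, -0.0, 0.0]
contact_force: [-0.3, -0.1, 0.1]
opening: 1.004
grasp_force: 0.0
```

Request:
drive_tool --deltas '[[[0,0,0,0,0,0],[0,0,0,0,0,0],[0,0,0,0,0,0],[0,0,0,0,0,0],[0,0,0,0,0,0],[0,0,0,0,0,0],[0,0,0,0,0,0],[0,0,0,0,0,0]]]' --claw 1 --newtons 14

```text
time_s: 25.25
position: [0.5245, -0.3908, 0.0473]
ee_rot: [-0.025, 1.0, 0.0, -0.0]
contact_force: [-1.2, 0.9, -0.2]
opening: 0.6
grasp_force: 14.0
```

Request:
drive_tool --deltas '[[[0,0,-0.03,0,0,0],[0,0,-0.06,0,0,0],[0,0,-0.1,0,0,0.15],[0,0,-0.15,0,0,0.16],[0,0,-0.15,0,0,0.16],[0,0,-0.15,0,0,0],[0,0,-0.1,0,0,0],[-0.005,0.05,-0.04,0,0,0],[-0.01,0.1,0,0,0,0],[-0.015,0.15,0,0,0,0],[-0.015,0.16,0,0,0,0],[-0.015,0.16,0,0,0,0],[-0.015,0.16,0,0,0,0],[-0.015,0.16,0,0,0,0],[-0.015,0.16,0,0,0,0],[-0.015,0.16,0,0,0,0],[-0.015,0.16,0,0,0,0],[-0.015,0.16,0,0,0,0],[-0.015,0.16,0,0,0,0],[-0.015,0.16,0,0,0,0]]]'

```text
time_s: 26.92
position: [0.5591, -0.0085, 0.203]
ee_rot: [-0.001, 1.0, 0.0, -0.0]
contact_force: [-0.6, 0.1, 0.1]
opening: 0.6
grasp_force: 14.0
```

Request:
drive_tool --deltas '[[[-0.015,0.16,0,0,0,0],[-0.015,0.16,0,0,0,0],[-0.015,0.16,0,0,0,0],[-0.015,0.16,0,0,0,0],[-0.015,0.16,0,0,0,0],[-0.015,0.16,0,0,0,0],[-0.015,0.16,0,0,0,0],[-0.015,0.16,0,0,0,0],[-0.015,0.16,0,0,0,0],[-0.015,0.16,0,0,0,0],[-0.015,0.16,0,0,0,0],[-0.015,0.1,0,0,0,0],[0,0.05,0,0,0,0],[0,0,0,0,0,0],[0,0,0,0,0,0]]]'

```text
time_s: 28.17
position: [0.5948, 0.3709, 0.2027]
ee_rot: [-0.001, 1.0, -0.001, -0.001]
contact_force: [-1.0, -0.4, -1.5]
opening: 0.602
grasp_force: 14.0
```

```bash
python3 - <<'E'
from h import *
go(.6024,.3843,.0335)
E
```

```text
pos [0.5948 0.3709 0.2027] tool-y dir deg 90.13 move [-0.039  0.068  0.846]
```

Request:
drive_tool --deltas '[[[-0.02,0.034,0.03,0,0,0],[-0.019,0.034,0.06,0,0,0],[0,0,0.1,0,0,-0.45],[0,0,0.12,0,0,-0.45],[0,0,0.12,0,0,-0.45],[0,0,0.12,0,0,0],[0,0,0.1,0,0,0],[0,0,0.08,0,0,0],[0,0,0.05,0,0,0],[0,0,0.03,0,0,0],[0,0,0.02,0,0,0],[0,0,0.01,0,0,0],[0,0,0.006,0,0,0],[0,0,0,0,0,0],[0,0,0,0,0,0]]]'

```text
time_s: 29.42
position: [0.6038, 0.3851, 0.035]
ee_rot: [-0.071, 0.997, 0.0, 0.001]
contact_force: [-1.2, 0.6, -0.8]
opening: 0.598
grasp_force: 14.0
```

Request:
drive_tool --deltas '[[[0,0,0.008,0,0,0],[0,0,0.007,0,0,0],[0,0,0.004,0,0,0],[0,0,0,0,0,0],[0,0,0,0,0,0]]]'

```text
time_s: 29.83
position: [0.6036, 0.385, 0.0312]
ee_rot: [-0.071, 0.997, 0.0, 0.0]
contact_force: [-1.7, -0.8, 5.7]
opening: 0.602
grasp_force: 14.0
```

Request:
drive_tool --deltas '[[[0,0,0,0,0,0],[0,0,0,0,0,0],[0,0,0,0,0,0],[0,0,0,0,0,0],[0,0,0,0,0,0],[0,0,-0.03,0,0,0],[0,0,-0.06,0,0,0],[0,0,-0.1,0,0,0],[0,0,-0.15,0,0,0],[0,0,-0.15,0,0,0.45],[0,0,-0.15,0,0,0.45],[0,0,-0.15,0,0,0.45],[0,0,-0.15,0,0,0],[0,0,-0.1,0,0,0],[0,0,-0.05,0,0,0],[0,0,0,0,0,0],[0,0,0,0,0,0]]]' --claw -1

```text
time_s: 31.25
position: [0.6032, 0.3848, 0.2484]
ee_rot: [-0.001, 1.0, 0.0, 0.0]
contact_force: [-0.5, -0.6, -0.1]
opening: 1.003
grasp_force: 0.0
```

```bash
python3 - <<'E'
from h import *
go(.48,-.393); p,W=heel("middle",(.561,.378,.14),.030); cv2.imwrite("pics/pm.png",p)
E
```

```text
pos [0.6032 0.3848 0.2484] tool-y dir deg 90.08 move [ 6.210e-01 -3.888e+00 -1.000e-03]
middle 2310 (array([0.5607, 0.3774, 0.1402]), np.float64(11.61))
```

Request:
drive_tool --deltas '[[[0.01,-0.05,0,0,0,0],[0.02,-0.1,0,0,0,0],[0.02,-0.15,0,0,0,0],[0.02,-0.16,0,0,0,0],[0.02,-0.16,0,0,0,0],[0.02,-0.16,0,0,0,0],[0.02,-0.16,0,0,0,0],[0.02,-0.16,0,0,0,0],[0.02,-0.16,0,0,0,0],[0.02,-0.16,0,0,0,0],[0.02,-0.16,0,0,0,0],[0.02,-0.16,0,0,0,0],[0.02,-0.16,0,0,0,0],[0.02,-0.16,0,0,0,0],[0.02,-0.16,0,0,0,0],[0.02,-0.16,0,0,0,0],[0.02,-0.16,0,0,0,0],[0.02,-0.16,0,0,0,0],[0.02,-0.16,0,0,0,0],[0.02,-0.16,0,0,0,0]]]'

```text
time_s: 32.97
position: [0.5243, -0.2206, 0.2465]
ee_rot: [-0.001, 1.0, 0.001, -0.001]
contact_force: [0.5, 0.1, -0.6]
opening: 0.998
grasp_force: 0.0
```

Request:
drive_tool --deltas '[[[0.02,-0.16,0,0,0,0],[0.02,-0.16,0,0,0,0],[0.02,-0.16,0,0,0,0],[0.02,-0.16,0,0,0,0],[0.02,-0.16,0,0,0,0],[0.02,-0.1,0,0,0,0],[0.02,-0.05,0,0,0,0],[0,0,0,0,0,0],[0,0,0,0,0,0],[0,0,0,0,0,0]]]'

```text
time_s: 33.8
position: [0.4984, -0.4078, 0.2478]
ee_rot: [-0.001, 1.0, 0.001, -0.0]
contact_force: [0.4, -1.0, 0.4]
opening: 1.001
grasp_force: 0.0
```

```bash
python3 - <<'E'
from h import *
go(.52,-.393)
p,W=heel("large",(.479,-.393,0)); cv2.imwrite("pics/st4.png",p)
E
```

```text
pos [ 0.4984 -0.4078  0.2478] tool-y dir deg 90.12 move [-0.108  0.074  0.   ]
large 2941 (array([ 0.478 , -0.3904, -0.0773]), np.float64(13.58))
```

Request:
drive_tool --deltas '[[[-0.044,0.023,0.05,0,0,0],[-0.044,0.023,0.08,0,0,0],[-0.045,0.023,0.12,0,0,0],[0,0,0.14,0,0,0.38],[0,0,0.14,0,0,0.37],[0,0,0.14,0,0,0],[0,0,0.12,0,0,0],[0,0,0.1,0,0,0],[0,0,0.08,0,0,0],[0,0,0.06,0,0,0],[0,0,0.04,0,0,0],[0,0,0.025,0,0,0],[0,0,0.015,0,0,0],[0,0,0.01,0,0,0],[0,0,0.005,0,0,0],[0,0,0,0,0,0],[0,0,0,0,0,0]]]'

```text
time_s: 35.27
position: [0.5252, -0.3959, 0.024]
ee_rot: [0.039, 0.999, -0.0, 0.0]
contact_force: [0.3, -0.2, 0.4]
opening: 1.005
grasp_force: 0.0
```

Request:
drive_tool --deltas '[[[0,0,0,0,0,0],[0,0,0,0,0,0],[0,0,0,0,0,0],[0,0,0,0,0,0],[0,0,0,0,0,0],[0,0,0,0,0,0],[0,0,0,0,0,0]]]' --claw 1 --newtons 18

```text
time_s: 35.85
position: [0.5249, -0.3954, 0.0233]
ee_rot: [0.039, 0.999, 0.0, -0.0]
contact_force: [0.2, 0.5, 2.2]
opening: 0.704
grasp_force: 18.0
```

Request:
drive_tool --deltas '[[[0,0,-0.03,0,0,0],[0,0,-0.06,0,0,0],[0,0,-0.1,0,0,-0.25],[0,0,-0.12,0,0,-0.25],[0,0,-0.12,0,0,-0.25],[0,0,-0.07,0,0,0],[0,0.05,0,0,0,0],[0,0.1,0,0,0,0],[-0.003,0.15,0,0,0,0],[-0.003,0.15,0,0,0,0],[-0.003,0.15,0,0,0,0],[-0.003,0.15,0,0,0,0],[0,0.15,0,0,0,0],[0,0.1,0,0,0,0],[0,0.07,0,0,0,0],[0,0,0,0,0,0],[0,0,0,0,0,0],[0,0,0,0,0,0]]]'

```text
time_s: 37.35
position: [0.5272, -0.1823, 0.1232]
ee_rot: [-0.001, 1.0, -0.0, 0.0]
contact_force: [-0.2, -0.7, -1.0]
opening: 0.708
grasp_force: 18.0
```

```bash
python3 - <<'E'
from h import *
go(.5274,-.1807,.034)
E
```

```text
pos [ 0.5272 -0.1823  0.1232] tool-y dir deg 90.07 move [-0.001  0.008  0.446]
```

Request:
drive_tool --deltas '[[[0,0.008,0.05,0,0,0],[0,0,0.08,0,0,-0.24],[0,0,0.1,0,0,-0.24],[0,0,0.08,0,0,0],[0,0,0.06,0,0,0],[0,0,0.04,0,0,0],[0,0,0.02,0,0,0],[0,0,0.01,0,0,0],[0,0,0.006,0,0,0],[0,0,0,0,0,0],[0,0,0,0,0,0],[0,0,0,0,0,0]]]'

```text
time_s: 38.35
position: [0.5275, -0.1801, 0.0347]
ee_rot: [-0.026, 1.0, -0.0, 0.001]
contact_force: [1.0, -0.6, -0.9]
opening: 0.709
grasp_force: 18.0
```

Request:
drive_tool --deltas '[[[0,0,0.008,0,0,0],[0,0,0.006,0,0,0],[0,0,0.004,0,0,0],[0,0,0,0,0,0],[0,0,0,0,0,0]]]'

```text
time_s: 38.77
position: [0.5273, -0.1799, 0.0313]
ee_rot: [-0.026, 1.0, -0.0, 0.0]
contact_force: [-1.2, 0.0, 5.6]
opening: 0.708
grasp_force: 18.0
```

Request:
drive_tool --deltas '[[[0,0,0,0,0,0],[0,0,0,0,0,0],[0,0,0,0,0,0],[0,0,0,0,0,0],[0,0,0,0,0,0],[0,0,-0.03,0,0,0],[0,0,-0.06,0,0,0],[0,0,-0.1,0,0,0],[0,0,-0.15,0,0,0],[0,0,-0.15,0,0,0.24],[0,0,-0.15,0,0,0.24],[0,0,-0.15,0,0,0],[0,0,-0.15,0,0,0],[0,0,-0.1,0,0,0],[0,0,-0.05,0,0,0],[0,0,0,0,0,0],[0,0,0,0,0,0]]]' --claw -1

```text
time_s: 40.18
position: [0.5269, -0.1797, 0.248]
ee_rot: [-0.001, 1.0, 0.0, -0.0]
contact_force: [-0.3, 0.0, -0.1]
opening: 1.002
grasp_force: 0.0
```

```bash
python3 - <<'E'
from h import *
go(.5,0); p,W=heel("large",(.481,-.183,.05),.032)
k=(W[...,2]>.048)&(W[...,2]<.062)&(np.hypot(W[...,0]-.494,W[...,1]-.006)<.06);print("knob",k.sum(),W[k].mean(0),W[k].max(0))
t,_,T=cloud("top")
for n,b in dict(tin=(340,375,208,242,.015),jar=(255,290,205,240,.04)).items():
    w=T[b[2]:b[3],b[0]:b[1]];q=w[w[...,2]>b[4]];print(n,q.mean(0).round(3))
cv2.imwrite("pics/final.png",np.vstack([p[:300],t[90:270]]))
E
```

```text
pos [ 0.5269 -0.1797  0.248 ] tool-y dir deg 90.08 move [0.133 0.899 0.   ]
large 3222 (array([ 0.4786, -0.1832,  0.0509]), np.float64(14.33))
knob 380 [0.49377538 0.00405803 0.05130049] [0.50438575 0.01621174 0.05424886]
tin [ 0.335 -0.071  0.697]
jar [0.391 0.112 0.062]
```

View pics/final.png

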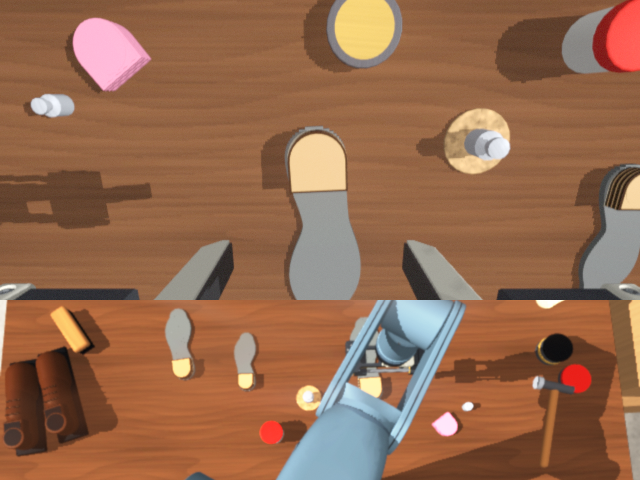

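All three heel blocks lie on their seats: large at (317,165), middle at (181,367) and small at (246,380). The weight stands on the pad at (478,143), and the tin and jar look undisturbed. In the top view the arm hid the tin, so its odd depth reading is the arm itself.

```bash
python3 -c "
from station import hand_in
print(hand_in())"
```

```text
the job is handed in; nothing more can be done
None
```

I handed the job in after about 40 s of robot time: each heel block sits within about 3 mm of the mark on its own sole, the weight stands upright on its cork pad, and the tin and jar look unmoved. The hand-in gave no verdict, and the tin was checked only by eye in the last wrist picture.

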